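Nest the dipping pans with their handles clear

TASK

Tidy up the dipping pans: nest the smallest of the three long-handled steel pans inside the largest one, so that it stands flat on the large pan's bottom and the two handles are turned about square to each other, to either side, clear of one another. Set it down rather than dropping it, and leave the large and the middle-sized pan standing where they are.

Things in the scene. Friction and masses are not known exactly. Their poses are not given: they have to be found in the camera images.
- small_pan: The smallest of three round, open, plain steel pans with one straight handle each: 68 mm outside diameter at the rim (62 mm at the bottom), 56 mm tall, about 0.15 kg. Origin: centre of the cup's underside; z up; the handle runs along the pan's +x.
- small_center (a point): Centre of the small pan's cup, 28 mm above its underside, same axes as the pan.
- small_grip (a point): Grip point on the small pan's handle: 85 mm from the cup's axis along the pan's +x, 60 mm above its underside, mid-section. The handle is a level bar 12 mm wide (along y), 10 mm high, from 34 to 125 mm off the axis, with a hanging eye to 148 mm. Same axes as the pan. The centre of mass lies about 12 mm from the cup's axis towards the handle.
- large_pan: The largest pan: 104 mm outside diameter at the rim, 36 mm tall, wall and bottom 4 mm, clear inside 90 mm at the bottom, 96 mm at the rim; 0.7 kg, loose. Origin: centre of its underside; z up. Its 12 mm round handle runs along its +x: it climbs from the side (20 mm high, 54 mm off the axis) to 72 mm high at 74 mm off, then nearly level to 183 mm, top 85 mm high.
- large_floor (a point): Centre of the large pan's inner bottom, 4 mm above its underside; same axes as the large pan (handle along +x). The small pan cannot go down with its handle over or close to the large one's climbing handle; anywhere else its level handle passes about 23 mm above the rim.
- medium_pan: The middle-sized, shallow pan, a bystander: 86 mm outside diameter, 34 mm tall, level bar handle along its +x to 153 mm off the axis, 38 mm high. Origin: centre of its underside. Not to be moved; it and the small pan stand side by side, either way round.

How it is judged:
By the outcome, as a careful person would: the job done as asked, in the order asked, and still so for the second after the job is handed in, with the robot touching nothing.
It also fails if it takes over 45 s, if anything falls off the work surface, if the arm or the gripper's body presses on something with over 40 N, if the wrist force passes 120 N, or if a joint passes its speed limit or range.

ROBOT

A 6-joint arm with a two-finger parallel gripper is mounted at the origin on a cart in front of the work surface, level with it; the furniture and walls round the work are solid. World frame = base frame: x ahead of the robot, y to its left, z up, the work surface at z = 0. Lengths are in mm, angles in degrees, forces in N, time in s.
With the tool pointing down it reaches from about 350 to 850 mm from the base axis. Payload 8.1 kg.
Tool frame: the origin (TCP) lies midway between the tips of the shut fingers; the grasp point (between the pads) lies 19 mm behind it (r.grasp_offset is the distance from the TCP to the grasp point, in mm); z points along the fingers, x is the direction in which the jaws open and shut, and the axes are right-handed (so a half turn about z gives the same grasp; the last joint's range is limited). The gripper opens to 85 mm and grips with 20 to 120 N. Pads are 22 mm wide; open, the fingers measure 114 mm over their backs; the gripper's body (76 mm by 85 mm) begins 54 mm behind the grasp point. The pads swing forward as they close: fully open they stand 13 mm farther back than shut.
Start: joints at [65.352, 7.471, 85.268, -0, 87.261, -4.893], TCP at [202.784, 564.698, 231.292] pointing down, gripper open.
Joint ranges: [-169.43, 169.43], [-51.17, 129.36], [1.28, 143.12], [-76.62, 256.62], [0, 156.53], [-152.29, 152.29]. Speed limits (degrees/s): [136.94, 136.94, 159.86, 180, 180, 180].

INTERFACE

Orientations are given as [roll, pitch, yaw] about the fixed x, y, z axes, in that order (R = Rz(yaw) Ry(pitch) Rx(roll)).
In Python, from bench import r, optics, hand_in gives the robot as it stands.
- The arm moves only by the shell command python3 -m pendant 'ROWS' [FORCE]. ROWS is JSON, a list of rows, each a list of 5 numbers: the opening, from 0 (shut) to 1 (fully open), then the shift along the tool's x, y, z in mm, then the turn about the tool's z in degrees. A call has 1 to 10 rows; each row shifts and turns the commanded pose from where the row before left it, along the tool's axes as they then stand; what a row does not reach is not made up. A row lasts 1/10 s, in which the tool goes at most 50 mm and 8.59 degrees, less where a joint would pass 70% of its speed; a pose out of reach is approached as far as the arm can. A call with a gripper value outside its range is refused whole. The fingers move at their own pace and stop on an object; FORCE is the grip in N (left out, the last holds). Time passes only in rows, so rows that do not move let the fingers close. It gives the time, the measured TCP pose, the force and the opening at its end, in the units of the state.
- r.sense(): the state, without advancing time (a new reading comes with each control period).
- optics.snapshot(name): name is "side" or "top"; returns (picture, depth): 480x640x3 uint8, blue, green, red; 480x640 float32, mm along the optical axis (not along the pixel's ray), 0 where there is no reading.
- optics.camera_params(name): a dict with "camera_matrix" (3x3 intrinsics, pixels), "eye" and "orientation" of the camera in the world. Camera axes: x right, y down, z forward; pixel columns grow to the right and rows downward; lengths in mm; the calibration is good to about 2 mm. A picture is of the moment at which its call begins. camera_params takes no time and is no camera call.
- hand_in(): hands the job in, once; it reports no verdict.
Trained networks look in the newest picture that a camera, given by its name, has taken for a name from the list of things; names that differ only in an ending like _2 or _b are one class to them, and where a whole thing is asked for, a point or a joint stands for the part that bears it (a point fixed in the world has none). Each returns a list of dicts, best first, with "score" (0 to 1); they miss things now and then, are a little off and sometimes report something else, mostly with a low value. They report only what shows in the picture. A call takes as long as a camera call.
- optics.search_frame(camera, query): "at" ([x, y, z] in mm, in world coordinates, good to about 4 mm: the middle of the surface that is visible of it).
The state is a dict: "time": time; "joint_pos": joint angles; "qd": joint speeds; "joint_efforts": joint torques, N m; "tool_pos": TCP position; "tcp_rot": TCP orientation; "ft_force": force on the tool from outside, world axes, zero at the start; "wrist_torque": the same for the moment, N m; "finger_gap": finger opening in mm.
Only numpy, scipy, OpenCV 4.12 (cv2) and the standard library are available. Lean on these libraries where they do the work, as an engineer would, in place of code of your own. Each camera call takes 0.05 s, during which the arm holds its last target. There are 200 camera calls.

## Working session

There is one attempt and no reset: what is moved stays moved. The work goes in short steps, Python scripts to look and compute and a shell command to move; the robot and the scene stay as the last step left them, time stands still between calls to the robot, and variables do not carry over. Pictures are saved under pics/ and viewed, about 8 in all and at most 12, crops included, and the job is handed in when it is done.

```bash
mkdir -p pics; cat > h.py <<'E'
import numpy as np, cv2
from scipy.spatial.transform import Rotation as R
from bench import r, optics
def cam(n):
    p=optics.camera_params(n); return np.array(p["camera_matrix"]),np.array(p["eye"]),p["orientation"]
def cloud(n,d):
    K,e,o=cam(n); o=np.array(o); M=o if o.shape==(3,3) else R.from_euler('xyz',o,degrees=True).as_matrix()
    v,u=np.mgrid[:480,:640]
    P=np.stack([(u-K[0,2])/K[0,0]*d,(v-K[1,2])/K[1,1]*d,d],-1)
    return P@M.T+e
E
python3 - <<'E'
from h import *
for n in("top","side"):
    im,d=optics.snapshot(n); cv2.imwrite(f"pics/{n}0.png",im); np.save(n+"0.npy",d); print(n,cam(n))
    for q in("small_pan","large_pan","medium_pan","small_grip"):
        print(q,[(np.round(x["at"]),round(x["score"],2)) for x in optics.search_frame(n,q)[:3]])
s=r.sense();print(s["time"],s["tool_pos"],s["tcp_rot"],s["ft_force"],s["finger_gap"],r.grasp_offset)
E
```

```text
top (array([[498.02671536,   0.        , 317.61821175],
       [  0.        , 498.02671536, 238.11816339],
       [  0.        ,   0.        ,   1.        ]]), array([ 334.63409825,   58.78833107, 1150.76887969]), array([-171.57230655,   -0.18318304,  -91.30364707]))
small_pan [(array([485., 362.,   6.]), 0.7), (array([533., -69.,  36.]), 0.59)]
large_pan [(array([487., 362.,   4.]), 0.6)]
medium_pan [(array([ 587., -246.,    4.]), 0.92)]
small_grip [(array([532., -74.,  41.]), 0.74)]
side (array([[437.90904058,   0.        , 318.73243996],
       [  0.        , 437.90904058, 238.87363349],
       [  0.        ,   0.        ,   1.        ]]), array([ 192.96198822, -665.15955482,  623.40845123]), array([-124.38190003,   -1.21819774,  -23.18148728]))
small_pan [(array([528., -85.,  44.]), 0.76)]
large_pan [(array([490., 358.,  27.]), 0.74)]
medium_pan [(array([ 591., -240.,   19.]), 0.58), (array([531., -78.,  46.]), 0.19)]
small_grip [(array([534., -78.,  42.]), 0.65)]
0.5 [202.78431906 564.65345461 231.24918041] [-1.79999129e+02  6.96471743e-03  7.02447281e+01] [ 0.36464687  0.097715   -0.3711627 ] 85.4170015671385 18.700000000000003
```

View pics/top0.png

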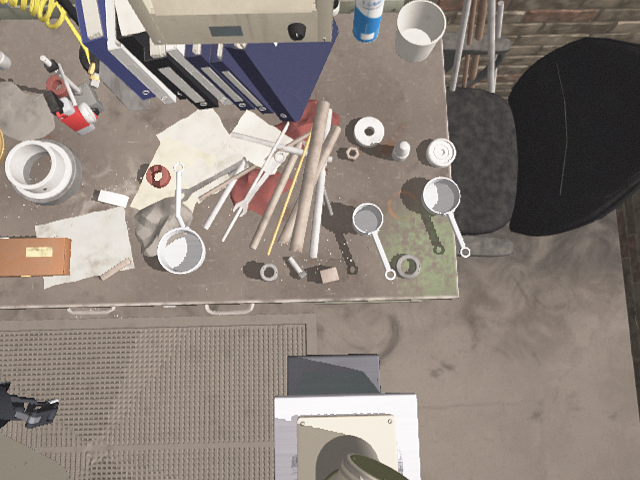

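View pics/side0.png

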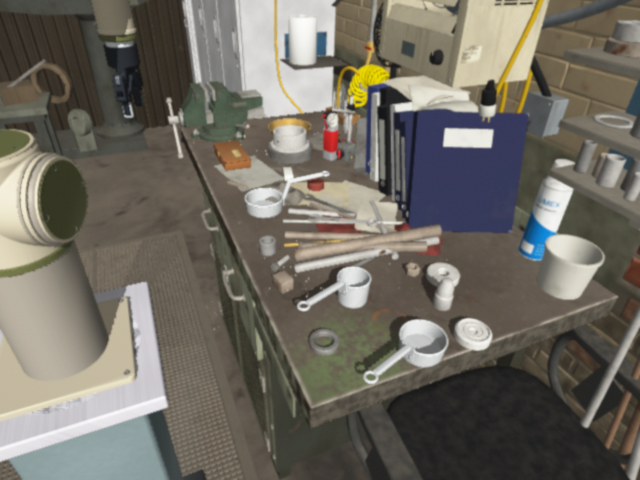

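The top view shows the small pan at px (368,218) with its handle to (390,275), the medium pan at (441,196), and the large pan at (181,250) with its handle going up to (179,168). The side view agrees, and nothing is in the large pan. Next I measure the axes from depth.

```bash
cat > m.py <<'E'
from h import *
def circ(p):
    A=np.c_[2*p[:,:2],np.ones(len(p))]; s=np.linalg.lstsq(A,(p[:,:2]**2).sum(1),rcond=None)[0]
    return s[:2],np.sqrt(s[2]+s[:2]@s[:2])
def fit(P,c0,zr,rr,z):
    "circle fit of rim points, then handle direction"
    c=np.array(c0,float); Rr=rr
    for _ in range(6):
        d=np.hypot(*(P[:,:2]-c).T); k=(abs(d-Rr)<(12 if _<3 else 5))&(P[:,2]>z-5)&(P[:,2]<z+5)
        c,Rf=circ(P[k])
    return c,Rf,k.sum(),np.median(P[k,2])
def handle(P,c,r0,r1,z0,z1,a0):
    q=P[:,:2]-c; d=np.hypot(*q.T); a=np.degrees(np.arctan2(q[:,1],q[:,0]))
    k=(d>r0)&(d<r1)&(P[:,2]>z0)&(P[:,2]<z1)&(abs((a-a0+180)%360-180)<25)
    m=np.median(q[k],0); return np.degrees(np.arctan2(m[1],m[0])),k.sum(),np.median(P[k,2]),np.degrees(np.arctan2(*np.linalg.svd(q[k]-q[k].mean(0),full_matrices=False)[2][0][::-1]))
E
python3 - <<'E'
from m import *
for n in("top","side"):
    P=cloud(n,np.load(n+"0.npy")); P=P[np.load(n+"0.npy")>0]
    for nm,c0,R0,z,h in(("small",(528,-80),33,56,(45,125,50,75,-159)),("large",(487,362),50,36,(80,180,65,95,0)),("med",(587,-244),41,34,(50,140,25,50,-155))):
        c,Rf,k,zm=fit(P,c0,0,R0,z); print(n,nm,np.round(c,1),round(Rf,1),k,zm,np.round(handle(P,c,*h),1))
E
```

```text
top small [538.8 -59.9] 33.0 160 56.73021065979583 [-161.3  210.    63.9 -161.1]
top large [478.  361.5] 50.2 344 36.31595143437278 [ -1.9 250.   79.1 178.7]
top med [ 592.5 -233.8] 41.6 213 34.90547849034124 [-162.1  228.    42.  -161.8]
side small [540.8 -61.6] 33.0 238 56.60096404399479 [-160.   248.    64.8 -161.7]
side large [480.5 360. ] 50.1 249 36.41434503926064 [ -2.6 150.   79.4 178.2]
side med [ 594.2 -235.9] 41.7 414 34.96977309663299 [-161.3  367.    43.  -162.6]
```

```bash
python3 -m pendant '[[1,-32.6,29.4,0,0],[1,-32.6,29.4,0,0],[1,-32.6,29.4,0,0],[1,-32.6,29.4,0,0],[1,-32.6,29.4,0,0],[1,-32.6,29.4,0,0],[1,-32.6,29.4,0,0],[1,-32.6,29.4,0,0]]' 100
python3 -m pendant '[[1,-32.6,29.4,0,0],[1,-32.6,29.4,0,0],[1,-32.6,29.4,0,0],[1,-32.6,29.4,0,0],[1,-32.6,29.4,0,0],[1,-32.6,29.4,0,0],[1,-32.6,29.4,0,0],[1,-32.6,29.4,0,0]]'
python3 -m pendant '[[1,0,0,0,8.5],[1,0,0,0,8.5],[1,0,0,0,8.5],[1,0,0,0,8.5],[1,0,0,0,8.5],[1,0,0,0,8.5],[1,0,0,0,8.5],[1,0,0,0,8.5]]'
python3 -m pendant '[[0.6,0,0,0,8.5],[0.6,0,0,0,8.5],[0.6,0,0,0,8.5],[0.6,0,0,0,8.5],[0.6,0,0,0,8.5],[0.6,0,0,0,8.5],[0.6,0,0,0,8.5],[0.6,0,0,0,8.5],[0.6,0,0,0,5.2],[0.6,0,0,0,0]]'
```

```text
time: 1.3
tool_pos: [336.3, 238.2, 231.6]
tcp_rot: [180.0, -0.0, 70.3]
ft_force: [0.9, 0.8, 0.5]
finger_gap: 85.3
time: 2.1
tool_pos: [469.7, -87.2, 231.6]
tcp_rot: [179.9, -0.0, 70.2]
ft_force: [0.7, 0.5, 0.2]
finger_gap: 85.4
time: 2.9
tool_pos: [469.2, -85.2, 231.4]
tcp_rot: [180.0, -0.0, 1.9]
ft_force: [0.7, -0.1, 0.2]
finger_gap: 85.4
time: 3.9
tool_pos: [469.2, -85.2, 231.4]
tcp_rot: [-180.0, -0.0, -71.0]
ft_force: [0.1, -0.7, -0.2]
finger_gap: 51.3
```

```bash
python3 -m pendant '[[0.6,0,0,40,0],[0.6,0,0,40,0],[0.6,0,0,40,0],[0.6,0,0,30,0],[0.6,0,0,20,0],[0.6,0,0,11,0],[0.6,0,0,10,0],[0.6,0,0,0,0],[0.6,0,0,0,0]]'
python3 - <<'E'
from h import *
im,d=optics.snapshot("side"); cv2.imwrite("pics/s1.png",cv2.resize(im[200:360,240:440],None,fx=4,fy=4)[:600])
E
```

```text
time: 4.8
tool_pos: [469.9, -85.4, 41.2]
tcp_rot: [-179.9, -0.0, -70.9]
ft_force: [0.2, -0.5, -0.5]
finger_gap: 51.1
```

View pics/s1.png

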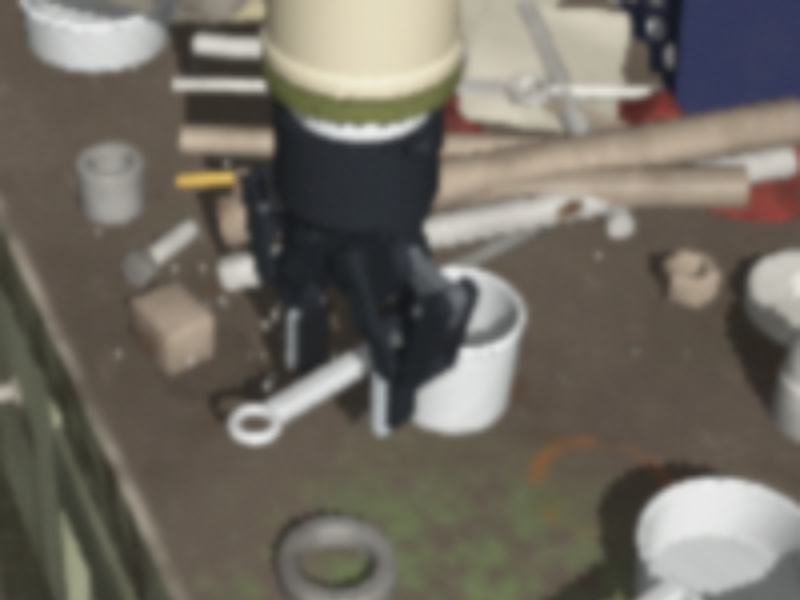

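In the crop, the fingers straddle the handle (about px (300,340) and (390,400)), with the bar running between them next to the cup. I close, then lift.

```bash
python3 -m pendant '[[0,0,0,0,0],[0,0,0,0,0],[0,0,0,0,0],[0,0,0,0,0],[0,0,0,0,0],[0,0,0,0,0],[0,0,0,0,0]]' 110
python3 -m pendant '[[0,0,0,-5,0],[0,0,0,-10,0],[0,0,0,-20,0],[0,0,0,-30,0],[0,0,0,-40,0],[0,0,0,-45,0],[0,0,0,0,0],[0,0,0,0,0]]'
python3 - <<'E'
from h import *
im,d=optics.snapshot("side"); np.save("s2.npy",d); cv2.imwrite("pics/s2.png",cv2.resize(im[130:330,220:460],None,fx=3,fy=3))
s=r.sense(); print(s["wrist_torque"],s["joint_pos"])
E
```

```text
time: 5.55
tool_pos: [469.4, -85.3, 40.8]
tcp_rot: [-180.0, -0.0, -71.0]
ft_force: [-2.3, 0.6, 4.9]
finger_gap: 9.8
time: 6.35
tool_pos: [470.2, -85.5, 192.2]
tcp_rot: [-179.8, -0.1, -71.0]
ft_force: [-0.5, 0.7, -2.2]
finger_gap: 9.7
[-0.07382933  0.09390227 -0.027483  ] [-1.64530811e+01 -1.07055810e+01  1.07401333e+02  7.62676254e-04
  8.32927126e+01  5.44985227e+01]
```

View pics/s2.png

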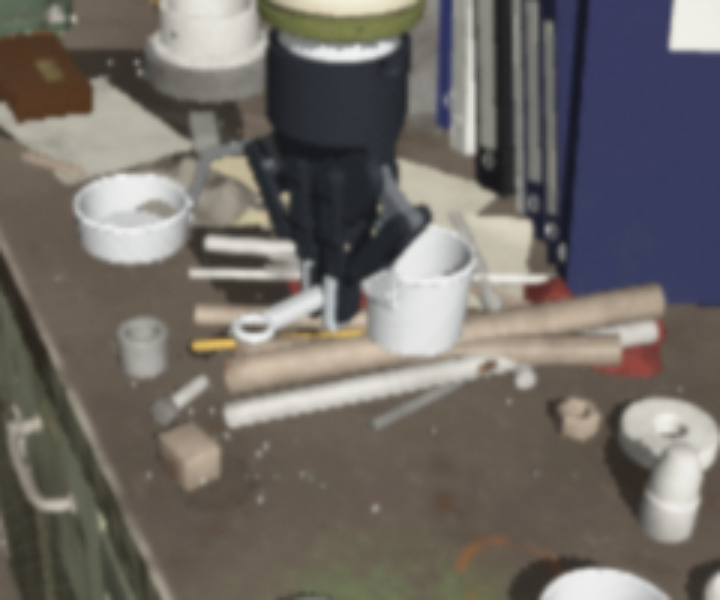

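The pan is held, rim up, at crop px (420,290). I measure its centre, heading and tilt in the grip.

```bash
cat > g.py <<'E'
from m import *
def held(n,d):
    "held pan: rim level & plane, centre, handle direction; all from depth"
    t=np.array(r.sense()["tool_pos"]); y=r.sense()["tcp_rot"][2]; a=np.radians(y-90)
    zb=t[2]-41; P=cloud(n,d)[d>0]; c0=t[:2]+75*np.array([-np.cos(a),-np.sin(a)])
    c,Rf,k,zm=fit(P,c0,0,33,zb+56)
    dd=np.hypot(*(P[:,:2]-c).T); k=(abs(dd-33)<4)&(P[:,2]>zb+46)&(P[:,2]<zb+66)
    # upper edge: max z per azimuth bin
    az=np.degrees(np.arctan2(P[k,1]-c[1],P[k,0]-c[0]))//15; Q=np.array([P[k][az==b][P[k][az==b,2].argmax()] for b in np.unique(az) if (az==b).sum()>2])
    pl=np.linalg.lstsq(np.c_[Q[:,:2]-c,np.ones(len(Q))],Q[:,2],rcond=None)[0]
    u=np.array([np.cos(a),np.sin(a)]);v=np.array([-u[1],u[0]])
    print(n,"c",np.round(c,1),"R",round(Rf,1),"rim z",round(pl[2],1),"exp",round(zb+56,1),"tilt along handle/across deg",np.degrees([pl[:2]@u,pl[:2]@v]).round(1),"centre from tcp along u,v",np.round([(c-t[:2])@u,(c-t[:2])@v],1),"N",len(Q))
    print(" handle", np.round(handle(P,c,100,148,zb+45,zb+80,np.degrees(a)),1))
E
python3 - <<'E'
from g import *
held("side",np.load("s2.npy"))
im,d=optics.snapshot("top"); np.save("t2.npy",d); held("top",d)
# heights near the target: clutter under handle and gripper
d=np.load("top0.npy"); P=cloud("top",d)[d>0]
k=(P[:,0]>400)&(P[:,0]<545)&(P[:,1]>190)&(P[:,1]<305); print("clutter zmax",np.sort(P[k,2])[-5:])
E
```

```text
side c [540.7 -62.2] R 33.2 rim z 207.4 exp 205.3 tilt along handle/across deg [-0.8  6.6] centre from tcp along u,v [-75.2   1.7] N 17
 handle [-160.1  176.   214.  -163.3]
top c [539.2 -59.9] R 32.3 rim z 207.7 exp 204.1 tilt along handle/across deg [ 1.3 -0.6] centre from tcp along u,v [-75.2  -0.6] N 12
 handle [-161.4  158.   212.2 -157.9]
clutter zmax [20.70588633 20.82966564 21.18506393 21.66676548 22.73923365]
```

```bash
python3 -m pendant '[[0,-14.1,-5.1,0,0],[0,-28.2,-10.3,0,0],[0,-39.5,-14.4,0,0],[0,-44.2,-16.1,0,0],[0,-44.2,-16.1,0,0],[0,-44.2,-16.1,0,0],[0,-44.2,-16.1,0,0],[0,-39.5,-14.4,0,0],[0,-32.9,-12,0,0],[0,-17.9,-6.5,0,0]]'
python3 -m pendant '[[0,0,0,0,-3],[0,0,0,0,-6],[0,0,0,0,-8],[0,0,0,0,-8],[0,0,0,0,-8],[0,0,0,0,-8],[0,0,0,0,-8],[0,0,0,0,-8],[0,0,0,0,-7],[0,0,0,0,-5]]'
python3 -m pendant '[[0,0,0,20,0],[0,0,0,35,0],[0,0,0,25,0],[0,0,0,10,0],[0,0,0,0,0],[0,0,0,0,0],[0,0,0,0,0]]'
python3 - <<'E'
from g import *
for n in("side","top"):
    im,d=optics.snapshot(n); held(n,d); cv2.imwrite(f"pics/{n}3.png",im)
    P=cloud(n,d)[d>0]; print(" large",fit(P,(479,361),0,50,36),handle(P,np.array([479.3,360.8]),100,180,65,95,0))
a=cv2.imread("pics/side3.png")[120:260,200:380];b=cv2.imread("pics/top3.png")[140:280,110:290]
cv2.imwrite("pics/c3.png",np.hstack([cv2.resize(x,(400,311)) for x in(a,b)]))
E
```

```text
time: 7.45
tool_pos: [473.6, 288.4, 187.7]
tcp_rot: [179.8, 0.0, -70.8]
ft_force: [0.7, 0.0, -1.3]
finger_gap: 9.6
time: 8.45
tool_pos: [474.2, 285.4, 187.7]
tcp_rot: [179.9, 0.2, -1.7]
ft_force: [-0.5, 0.6, -1.5]
finger_gap: 9.6
time: 9.15
tool_pos: [476.6, 286.6, 102.0]
tcp_rot: [-179.9, -0.1, -2.0]
ft_force: [0.2, 0.3, -1.8]
finger_gap: 9.5
side c [479.3 360. ] R 33.4 rim z 119.4 exp 117.1 tilt along handle/across deg [1.7 1.2] centre from tcp along u,v [-73.5   0.1] N 11
 handle [-92.5  67.  123.9 -88. ]
 large (array([480.28999045, 360.07569756]), np.float64(49.9815489215636), np.int64(162), np.float64(36.36990152562089)) (np.float64(-2.8622778135361395), np.int64(119), np.float64(80.08485242846439), np.float64(178.60155227691604))
top c [475.9 361.8] R 32.5 rim z 115.4 exp 117.0 tilt along handle/across deg [-2.2 -8.6] centre from tcp along u,v [-75.1  -3.2] N 9
 handle [-90.9 110.  123.7  86.1]
 large (array([475.12410794, 363.53513108]), np.float64(47.41857510497663), np.int64(80), np.float64(36.25807166294135)) (np.float64(-4.415737723821737), np.int64(5), np.float64(80.16115321471989), np.float64(-113.77503476039666))
```

View pics/c3.png

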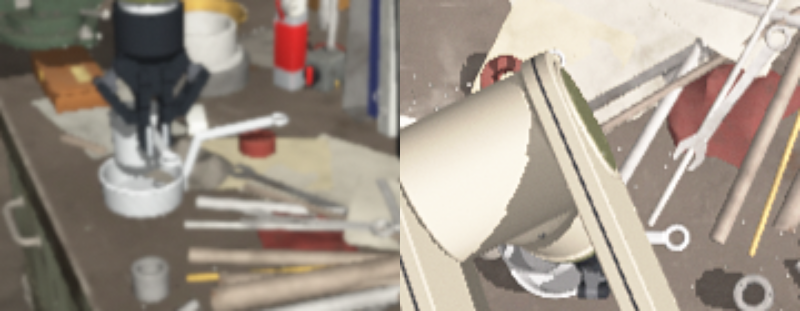

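The small pan hangs over the large one, within about 1 mm of centre in the side view. Its handle points towards the lower right of that view, square to the large pan's handle. I lower it.

```bash
python3 -m pendant '[[0,0,0,10,0],[0,0,0,15,0],[0,0,0,12,0],[0,0,0,8,0],[0,0,0,4,0],[0,0,0,2,0],[0,0,0,0,0],[0,0,0,0,0]]'
python3 -m pendant '[[0,0,0,1,0],[0,0,0,1,0],[0,0,0,1,0],[0,0,0,0,0]]'
python3 -m pendant '[[0,0,0,1,0],[0,0,0,1,0],[0,0,0,0,0]]'
```

```text
time: 10.05
tool_pos: [475.9, 286.3, 49.8]
tcp_rot: [-180.0, -0.0, -2.0]
ft_force: [0.7, -0.1, -1.0]
finger_gap: 9.5
time: 10.45
tool_pos: [475.4, 286.0, 46.2]
tcp_rot: [180.0, 0.0, -2.0]
ft_force: [0.4, -0.2, -1.5]
finger_gap: 9.7
time: 10.75
tool_pos: [475.9, 285.9, 45.0]
tcp_rot: [180.0, -0.0, -2.0]
ft_force: [-2.2, -4.4, 6.4]
finger_gap: 9.7
```

```bash
python3 -m pendant '[[0,0,0,0.5,0],[0,0,0,0,0],[0,0,0,0,0]]'
python3 -m pendant '[[0.15,0,0,0,0],[0.2,0,0,0,0],[0.3,0,0,0,0],[0.4,0,0,0,0],[0.5,0,0,0,0],[0.5,0,0,0,0],[0.5,0,0,0,0],[0.5,0,0,0,0]]' 20
python3 -m pendant '[[0.5,0,0,-8,0],[0.5,0,0,-15,0],[0.5,0,0,-25,0],[0.5,0,0,-40,0],[0.5,0,0,-45,0],[0.5,0,0,-45,0]]'
python3 -m pendant '[[0.5,-5,45,0,0],[0.5,-5,45,0,0],[0.5,-5,45,0,0],[0.5,-5,45,0,0],[0.5,-5,45,0,0],[0.5,-5,45,0,0],[0.5,0,45,0,0],[0.5,0,0,0,0]]'
python3 - <<'E'
from g import *
for n in("side","top"):
    im,d=optics.snapshot(n); cv2.imwrite(f"pics/{n}4.png",im); np.save(n+"4.npy",d)
    P=cloud(n,d)[d>0]
    for nm,c0,R0,z,h in(("small",(479,361),33,60,(60,145,55,80,-92)),("large",(479,361),50,36,(80,180,65,95,0)),("med",(593,-235),41,34,(50,140,25,50,-155))):
        c,Rf,k,zm=fit(P,c0,0,R0,z); print(n,nm,np.round(c,1),round(Rf,1),k,round(zm,1),np.round(handle(P,c,*h),1))
a=cv2.imread("pics/side4.png")[120:260,200:380];b=cv2.imread("pics/top4.png")[140:280,110:290]
cv2.imwrite("pics/c4.png",np.hstack([cv2.resize(x,(400,311)) for x in(a,b)]))
E
```

```text
time: 11.05
tool_pos: [476.0, 285.7, 44.9]
tcp_rot: [180.0, -0.0, -2.0]
ft_force: [-3.7, -5.3, 8.1]
finger_gap: 9.7
time: 11.85
tool_pos: [475.5, 286.1, 43.8]
tcp_rot: [-180.0, 0.0, -2.0]
ft_force: [0.6, 0.9, -0.4]
finger_gap: 42.5
time: 12.45
tool_pos: [475.3, 286.0, 225.0]
tcp_rot: [-180.0, -0.1, -2.0]
ft_force: [1.0, -0.6, -0.2]
finger_gap: 42.9
time: 13.25
tool_pos: [434.6, -32.5, 223.6]
tcp_rot: [179.9, -0.1, -2.3]
ft_force: [-0.2, 0.1, 0.3]
finger_gap: 42.6
side small [478.6 359.7] 33.3 106 59.7 [-92.6 107.   68.9 -91.4]
side large [480.2 359.9] 49.8 112 36.6 [  -2.8   74.    78.5 -179.9]
side med [ 594.1 -235.9] 41.8 413 35.0 [-161.3  363.    42.8 -162.4]
top small [475.3 360.4] 33.2 171 60.3 [-91.7 231.   67.4  89.2]
top large [478.1 361.6] 50.3 335 36.1 [ -2.2 249.   79.6 178.5]
top med [ 592.5 -234.1] 41.7 110 34.3 [-162.5   98.    41.2 -167.2]
```

View pics/c4.png

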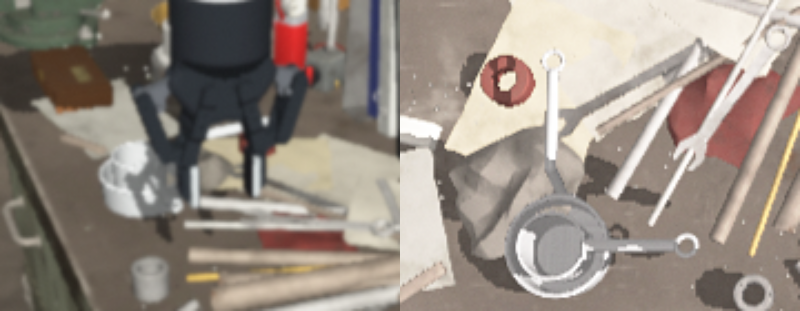

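The top view shows the small pan nested in the large one at px (555,245) of the crop, with the handles square to each other and clear. The rim height of about 60 mm equals the 4 mm bottom plus the 56 mm pan, so it stands flat. The large and medium pans haven't moved, and the gripper is well away.

```bash
python3 -c "from bench import hand_in; print(hand_in())"
```

```text
the job is handed in; nothing more can be done
None
```

The small pan is nested inside the large one, and the job was handed in at about 13 s of the 45 s allowed. I gripped it by its handle, lowered it until it touched the bottom with about 8 N, released it and backed the arm well clear.

| Last check | Result |
|---|---|
| Small pan rim height | 59.7 mm (side camera) and 60.3 mm (top camera); 60 mm expected if it stands flat |
| Distance off the large pan's centre | 2–3 mm, with 14 mm of clearance all round |
| Angle between the handles | About 90° (small near −92°, large near −2.5°), well clear of each other |
| Large and medium pans | Within 0.5 mm of where they stood |

- **Camera disagreement:** the two cameras differ by 1–3 mm on absolute positions, and did so from the start.
- **Tilt in the grip:** my tilt readings while the pan was held were noisy, up to 8.6°, because the arm hid part of the rim. I did not refit the tilt after release, so "flat" rests on the rim and handle heights.
- **Grip reading:** the fingers read 9.7 mm on the 12 mm handle, but the grip did not slip.

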